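Post a rejected tile through the sprung flap of the seconds box

TASK

The painted clay tile on the ledge of the green seconds box is cracked and has to be posted into the box, without gripping or lifting it. With one finger press down the red rail of the self-closing flap and keep the flap well open; while it is held open, push the tile along the ledge with the other finger until it drops into the box, and only then let go so that the flap closes by itself. Do not push the tile onto the shut flap, and leave the other things on the slab where they are.

Things in the scene. Friction and masses are not known exactly. Their poses are not given: they have to be found in the camera images.
- seconds_box: Green letterbox-like box fixed on the slab, 106 (x) x 170 (y) x 150 mm high, clear window in its far wall, a wooden ledge standing out of its front. Origin at slab height, below the ledge's far edge, over which the tile drops; its z is up, its x the way the tile is pushed. Positions below are in this box frame, mm. Flap opening in the top: x 0 to 88, y -42 to 64.
- ledge_edge (a point): Far edge of the ledge in the middle of the tile's lane, on the ledge top: (0, -14, 150). The ledge top is level, x -105 to 0, y -50 to 12, with a fence 8 mm high whose tile-side face is at y -42. On the other side (y above 12) there is no fence, only free air below the rail; the box's front wall (x -6 to 0) is notched there (y 12 to 60, z above 122) so that the rail can go down.
- box_inside (a point): Middle of the box's inner floor, (47, 0, 6). The inside spans x 0 to 94 and y -79 to 79.
- flap (a joint): Hinge of the brass flap, rad: 0 shut (plate level, its top 2 mm below the ledge top), 1.3 fully open. Plate 84 (x) x 100 (y) mm; its free edge, at y -39, swings down into the box. A spring shuts it when let go; about 6 N down on the rail holds it at 1 rad. A tile lying on the shut flap does not open it.
- flap_hinge_line (a point): Middle of the flap's hinge line, (44, 62, 146); the line is level and parallel to the box's x.
- rail_mid (a point): On the centre line of the flap's press rail (at x -45), a level red round rod 18 mm thick that turns freely about its length, along the box's x from -105 to 83, on two posts at x 14 and 74. Shut: centre y 46, z 176. Pressed, it swings round the hinge line on a 34 mm radius, also shifting to the tile's lane: at 1.0 rad y 28, z 149 (rod top 8 mm above the ledge), at 1.08 rad 3 mm lower. A finger may press it anywhere and slide along it.
- tile_center (a point): Centre of the loose square terracotta tile, 44 x 44 x 12 mm, about 46 g, blue painted top with an ochre dot and a dark crack. It lies flat on the ledge, its centre 32 to 48 mm before the ledge's far edge and near y=-14 mm in the box frame (x, y of the tile are its sides).
- clip_tile_a: Bystander: upright clay tile 70 x 70 x 10 mm with a blue disc, in a bent brass clip on a 60 x 50 mm wooden foot, 78 mm high; origin under its foot.
- clip_tile_b: Bystander: the same with a red disc; origin under its foot.
- sun_face: Bystander: terracotta sun face lying flat, 134 mm across, 27 mm high; origin under its middle.
- brush_jar: Bystander: frosted glass jar 72 mm across and 100 mm high with brushes up to 170 mm; origin under its middle.
- palette_cup: Bystander: brown horn cup 64 mm across, 40 mm high; origin under its middle.
- burnisher: Bystander: pewter burnisher with a horn handle lying flat, 180 mm long, 18 mm thick; origin under its middle.
Not all that is in view belongs to the job. Of the things that look like the part that bears tile_center, the smallest one is meant.

How it is judged (in metres and radians):
On the way, in this order (a step that is already met when the one before it is completed fails the run):
1. a finger holds the flap well open (more than 0.6 rad) while the tile still lies on the ledge (value of joint flap above 0.6 rad and contact force between the fingers and flap above 0.5 N and x of tile_center in the frame of seconds_box below 0.005 m and z of tile_center in the frame of seconds_box above 0.148 m), for 0.2 s.
2. the tile has dropped into the box while a finger still holds the flap open (value of joint flap above 0.35 rad and contact force between the fingers and flap above 0.3 N and z of tile_center in the frame of seconds_box below 0.1 m and x of tile_center in the frame of seconds_box between 0 and 0.094 m), for 0.1 s.
At the end, for the whole second after the job is handed in: The tile lies still inside the box (its centre within the inside and less than 60 mm above the slab), the flap has closed (joint below 0.08 rad), and every bystander is within 30 mm of where it stood (x of tile_center in the frame of seconds_box between 0 and 0.094 m and y of tile_center in the frame of seconds_box between -0.079 and 0.079 m and z of tile_center in the frame of seconds_box between 0 and 0.06 m and value of joint flap below 0.08 rad and linear speed of tile below 0.02 m/s and distance of each of clip_tile_a, clip_tile_b, sun_face, brush_jar, palette_cup, burnisher from where it was at the start of the episode below 0.03 m); the robot touches nothing.
It fails at once if the tile is lifted more than 25 mm off the ledge (z of tile_center in the frame of seconds_box above 0.181 m).
It fails at once if the tile is pushed onto the flap while the flap is shut or nearly so (below 0.3 rad) (x of tile_center in the frame of seconds_box above 0.008 m and z of tile_center in the frame of seconds_box above 0.14 m and value of joint flap below 0.3 rad).
It fails at once if the tile falls off the ledge outside the box (x of tile_center in the frame of seconds_box below -0.008 m and z of tile_center in the frame of seconds_box below 0.12 m).
It fails at once if a bystander is moved more than 30 mm (distance of any of clip_tile_a, clip_tile_b, sun_face, brush_jar, palette_cup, burnisher from where it was at the start of the episode above 0.03 m).
It also fails if it takes over 40 s, if anything falls off the work surface, if the arm or the gripper's body presses on something with over 40 N, if the wrist force passes 120 N, or if a joint passes its speed limit or range.

ROBOT

A 6-joint arm with a two-finger parallel gripper is mounted at the origin on the work surface. World frame = base frame: x ahead of the robot, y to its left, z up, the work surface at z = 0. Lengths are in mm, angles in rad, forces in N, time in s.
With the tool pointing down it reaches from about 250 to 725 mm from the base axis. Payload 9.7 kg.
Tool frame: the origin (TCP) lies on the centre line of the jaws, within the pads' length; the fingertips stand 25 mm ahead of it and the grasp point (between the pads) lies 6 mm ahead of it; z points along the fingers, y is the line along which they close (so a half turn about z gives the same grasp; the last joint's range is limited). The gripper opens to 85 mm and grips with 20 to 120 N. Pads are 22 mm wide; open, the fingers measure 114 mm over their backs; the gripper's body (76 mm by 85 mm) begins 54 mm behind the grasp point. The pads swing forward as they close: fully open they stand 13 mm farther back than shut.
Start: joints at [-1.198, 0.087, 0.176, 1.66, 0, 1.571], TCP at [200.321, -512.219, 256.284] pointing down, gripper open.
Joint ranges: [-3.13, 3.13], [-0.85, 1.81], [-1.15, 1.24], [-2.2, 2.28], [-1.44, 1.52], [-3.14, 3.14]. Speed limits (rad/s): [2.22, 2.22, 2.57, 3.14, 3.14, 3.14].

INTERFACE

Orientations are given as a rotation vector (axis times angle).
In Python, from cell import * gives the robot as it stands. The module is installed in compiled form; this text tells all that it offers. Calls block until the motion is done:
- goto(position, orientation): joint-space move of the TCP to a pose.
- move_straight(position, attitude=None, v=150, threshold=None): straight line of the TCP; attitude=None keeps the orientation; v is the mean speed in mm/s. With threshold (N) it stops when the force on the tool has changed by that much, and returns True; else False.
- movej(angles): joint-space move.
- command_gripper(opening, effort=None): opening from 0.0 (shut) to 1.0 (fully open); effort is the grip in N (None keeps the last); returns when the fingers have stopped.
- dwell(seconds).
- ik(position, orientation): joint angles nearest the present ones, or None.
- state(): the state.
- grab_frame(name): name is "side" or "top" or "wrist"; returns (picture, depth): 400x640x3 uint8, red, green, blue; 400x640 float32, mm along the optical axis (not along the pixel's ray), 0 where there is no reading.
- camera_params(name): a dict with "fov_y" (degrees; the focal length in pixels is half the picture's height over the tangent of half this angle, whatever the lens; pixels are square), "cx", "cy" (the principal point, pixels), "T" (4x4, takes a point from camera to world coordinates); the wrist camera has in their place "hand_eye" (4x4, takes a point from camera to tool coordinates, whose origin is the TCP and whose axes are the flange's). Camera axes: x right, y down, z forward; pixel columns grow to the right and rows downward; lengths in mm; the calibration is good to about 2 mm. A picture is of the moment at which its call begins: read the wrist's pose just before it. camera_params takes no time and is no camera call.
A pose or a line that the arm cannot do raises MotionError and nothing moves.
- finish_job(): hands the job in; it is judged then, once.
Trained networks look in the newest picture that a camera, given by its name, has taken for a name from the list of things; names that differ only in an ending like _2 or _b are one class to them, and where a whole thing is asked for, a point or a joint stands for the part that bears it (a point fixed in the world has none). Each returns a list of dicts, best first, with "score" (0 to 1); they miss things now and then, are a little off and sometimes report something else, mostly with a low value. They report only what shows in the picture. A call takes as long as a camera call. They do not tell look-alikes from the thing itself.
- search_frame(camera, label): "bbox" ([left, top, width, height] in pixels, round what is visible of it).
- trace(camera, label): "mask" (400x640 bool, what is visible of it) and "bbox" ([left, top, width, height] in pixels, round what is visible of it).
- mark_of(camera, label): "centre" ([column, row] in pixels: a listed point, or the origin of a listed thing).
The state is a dict: "time_s": time; "joint_positions": joint angles; "joint_velocities": joint speeds; "joint_efforts": joint torques, N m; "tcp_pos": TCP position; "tool_rot": TCP orientation; "force": force on the tool from outside, world axes, zero at the start; "torque": the same for the moment, N m; "finger_gap": opening from 0.0 (shut) to 1.0 (fully open); "finger_force": force on a finger pad.
Only numpy, scipy, OpenCV 4.12 (cv2) and the standard library are available. Lean on these libraries where they do the work, as an engineer would, in place of code of your own. Each camera call takes 0.05 s, during which the arm holds its last target. There are 200 camera calls.

## Working session

There is one attempt and no reset: what is moved stays moved. The work goes in short steps, each a Python script; the robot and the scene stay as the last script left them, time stands still between calls to the robot, and variables do not carry over. Pictures are saved under pics/ and viewed, at most 10 in all, crops included, and the job is handed in when it is done.

```bash
mkdir -p pics
cat > h.py <<'E'
from cell import *
import numpy as np, cv2
from scipy.spatial.transform import Rotation as R
def K(name):
    p=camera_params(name); return 200/np.tan(np.radians(p["fov_y"])/2),p["cx"],p["cy"],p
def Tcam(name,s=None):
    p=camera_params(name)
    if "T" in p: return np.array(p["T"])
    s=s or state(); T=np.eye(4); T[:3,:3]=R.from_rotvec(s["tool_rot"]).as_matrix(); T[:3,3]=s["tcp_pos"]
    return T@np.array(p["hand_eye"])
def cloud(name,depth,T):
    f,cx,cy,_=K(name); v,u=np.mgrid[:400,:640]
    P=np.stack([(u-cx)/f*depth,(v-cy)/f*depth,depth],-1)
    P=P@T[:3,:3].T+T[:3,3]; P[depth<=0]=np.nan; return P
def atz(name,uv,z,T):
    f,cx,cy,_=K(name); d=T[:3,:3]@np.array([(uv[0]-cx)/f,(uv[1]-cy)/f,1]); return T[:3,3]+d*(z-T[2,3])/d[2]
E
python3 - <<'E'
from h import *
ims=[]
for c in ["top","side"]:
    T=Tcam(c); im,d=grab_frame(c); np.savez(f"pics/{c}0.npz",im=im,d=d,T=T)
    P=cloud(c,d,T)
    cv2.imwrite(f"pics/{c}0.png",im[...,::-1])
    for l in ["seconds_box","tile_center","flap","clip_tile_a","sun_face","brush_jar"]:
        for r in trace(c,l):
            m=r["mask"]; print(c,l,round(r["score"],2),r["bbox"],np.nanmedian(P[m],0).round(),m.sum())
    for l in ["seconds_box","ledge_edge","tile_center","rail_mid","flap_hinge_line"]:
        for r in mark_of(c,l):
            u,v=np.round(r["centre"]).astype(int); print(c,l,round(r["score"],2),r["centre"],P[v,u].round() if 0<=v<400 and 0<=u<640 else 0)
E
```

```text
top seconds_box 0.75 [283.5, 158.2, 90.1, 100.4] [554. -12. 151.] 4633
top seconds_box 0.22 [457.8, 227.5, 43.6, 29.0] [ 449. -391.   64.] 971
top tile_center 0.75 [312.7, 210.5, 22.5, 26.4] [496.  -3. 163.] 372
top tile_center 0.63 [143.0, 149.4, 47.5, 44.8] [661. 403.  14.] 1339
top tile_center 0.62 [346.1, 258.1, 22.2, 22.5] [395. -85.  17.] 517
top tile_center 0.61 [265.4, 261.7, 28.8, 28.2] [383. 102.  17.] 533
top flap 0.61 [256.8, 118.9, 29.1, 25.5] [761. 128.  32.] 501
top clip_tile_a 0.7 [252.9, 118.8, 35.3, 27.1] [761. 130.  27.] 544
top clip_tile_a 0.66 [379.3, 118.4, 28.5, 25.2] [ 752. -188.   35.] 467
top clip_tile_a 0.53 [280.1, 164.8, 75.0, 77.2] [566.  -3. 151.] 1941
top sun_face 0.94 [141.6, 146.5, 52.0, 51.0] [663. 403.  12.] 1529
top sun_face 0.67 [458.3, 227.9, 43.5, 29.7] [ 448. -391.   65.] 1046
top brush_jar 0.9 [458.2, 225.5, 39.7, 34.0] [ 449. -392.   66.] 1006
top seconds_box 0.78 [323.4, 219.1] [508.  -1. 161.]
top ledge_edge 0.96 [329.9, 210.3] [530. -18. 148.]
top tile_center 0.95 [356.6, 268.7] [393. -88.  19.]
top tile_center 0.64 [321.9, 223.0] [499.  
[... 818 characters left out ...]
283.5, 53.0, 40.2] [654. 419.  10.] 1264
side brush_jar 0.91 [400.3, 136.2, 25.3, 45.9] [ 442. -361.   68.] 695
side seconds_box 0.66 [340.1, 225.6] [529.   5.  17.]
side seconds_box 0.17 [290.9, 332.4] [430. 418.  37.]
side ledge_edge 0.55 [291.8, 331.8] [428. 418.  38.]
side ledge_edge 0.19 [354.0, 161.2] [ 684. -401.    1.]
side tile_center 0.82 [391.2, 224.3] [398. -78.  18.]
side tile_center 0.8 [368.3, 266.9] [380. 125.  15.]
side tile_center 0.57 [349.7, 187.2] [502.  -2. 161.]
side rail_mid 0.61 [338.8, 191.0] [502.  65. 185.]
side rail_mid 0.21 [293.6, 332.2] [425. 414.  36.]
side rail_mid 0.19 [216.0, 301.1] [652. 417.  16.]
side flap_hinge_line 0.75 [315.5, 188.7] [590.  38. 149.]
```

Run:
```python
from h import *
a=np.load("pics/top0.npz"); im,d,T=a["im"],a["d"],a["T"]
cv2.imwrite("pics/crop0.png",cv2.resize(im[150:300,245:385,::-1],None,fx=4,fy=4,interpolation=cv2.INTER_CUBIC)[:600])
P=cloud("top",d,T).reshape(-1,3); hsv=cv2.cvtColor(im,cv2.COLOR_RGB2HSV).reshape(-1,3)
red=((hsv[:,0]<8)|(hsv[:,0]>172))&(hsv[:,1]>150)&(P[:,2]>165)&(P[:,2]<200)&(P[:,0]>350)&(P[:,0]<700)
Q=P[red]; print(red.sum(),Q.min(0),Q.max(0))
l=cv2.fitLine(Q[:,:2].astype(np.float32),cv2.DIST_HUBER,0,.01,.01).ravel(); print(l, np.degrees(np.arctan2(l[1],l[0])))
t=(Q[:,:2]-l[2:])@l[:2]; print(np.percentile(t,[0,2,98,100]),np.median(Q[:,2]))
```

```text
500 [460.49163772  -3.77073126 177.87737693] [623.10788067  85.47621396 190.23037085]
[ 8.9079052e-01 -4.5441422e-01  5.4097040e+02  4.0745220e+01] -27.027248
[-89.94258191 -85.84868445  87.44908723  91.66059121] 185.20586238843043
```

View pics/crop0.png

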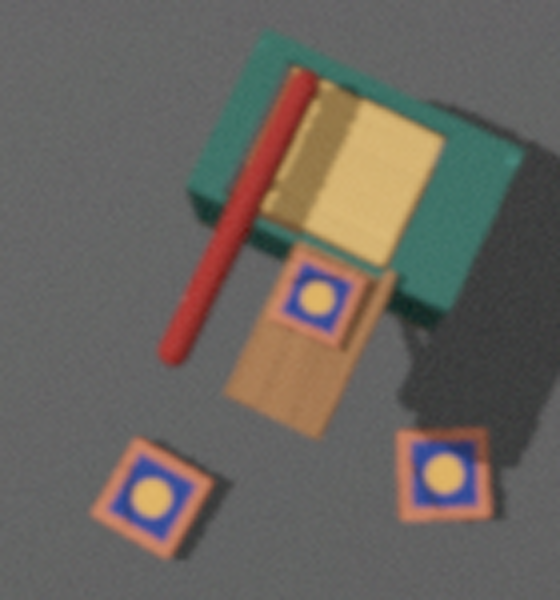

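View pics/side0.png

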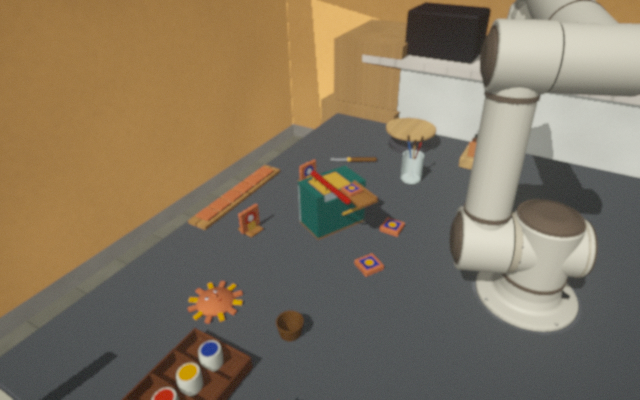

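The three look-alike tiles in the top image are at (324,223), on the ledge, and at (283,274) and (356,268), both flat on the slab. The enlarged crop shows that only the one at (324,223) lies on the green box's ledge and is the smallest, so that is the tile meant. Next I go above it for one close look.

```bash
cat >> h.py <<'E'
def rot(yaw,s=1):
    ey=s*np.array([-np.sin(yaw),np.cos(yaw),0]); z=np.array([0,0,-1.]); x=np.cross(ey,z)
    return R.from_matrix(np.stack([x,ey,z],1)).as_rotvec()
def b2w(O,yaw,p):
    return np.array([*(np.array(O)+R.from_euler("z",yaw).as_matrix()[:2,:2]@np.array(p[:2])),p[2]])
E
python3 - <<'E'
from h import *
O=(530.6,-5.6); yaw=np.radians(-27)
p=b2w(O,yaw,(-75,5,330))
q0=np.array(state()["joint_positions"]); c=[]
for s in (1,-1):
    q=ik(p,rot(yaw,s)); print(s,q)
    if q is not None: c.append((abs(np.array(q)-q0)[-1],s))
s=min(c)[1]; print("s",s)
goto(p,rot(yaw,s)); command_gripper(0.32)
st=state(); T=Tcam("wrist",st); im,d=grab_frame("wrist"); np.savez("pics/w1.npz",im=im,d=d,T=T)
cv2.imwrite("pics/w1.png",im[...,::-1]); P=cloud("wrist",d,T)
print(st["time_s"],st["finger_gap"],st["tcp_pos"],T[:3,3])
for l in ["tile_center","ledge_edge","rail_mid"]:
    for r in mark_of("wrist",l):
        u,v=np.round(r["centre"]).astype(int); print(l,round(r["score"],2),r["centre"],P[v,u].round(1))
for r in trace("wrist","tile_center"): print(r["score"],r["bbox"],np.nanmedian(P[r["mask"]],0))
P=P.reshape(-1,3); hsv=cv2.cvtColor(im,cv2.COLOR_RGB2HSV).reshape(-1,3)
red=((hsv[:,0]<6)|(hsv[:,0]>172))&(hsv[:,1]>150)&(P[:,2]>165)&(P[:,2]<200)
Q=P[red]; l=cv2.fitLine(Q[:,:2].astype(np.float32),cv2.DIST_HUBER,0,.01,.01).ravel()
t=(Q[:,:2]-l[2:])@l[:2]; print(red.sum(),l,np.degrees(np.arctan2(l[1],l[0])),np.percentile(t,[0,2,98,100]),np.percentile(Q[:,2],[50,95]))
E
```

```text
1 [ 0.07048643 -0.06943893  0.16416195  1.80439721  0.          0.54172532]
-1 [ 0.07048643 -0.06943893  0.16416195  1.80439721  0.         -2.59986733]
s 1
3.975 0.3164823146874183 [466.04582255  32.87061875 329.99003732] [392.36810609  69.33822337 448.19225259]
tile_center 0.88 [300.1, 228.8] [493.3  -1.3 163.5]
tile_center 0.71 [212.9, 149.8] [398.3 -85.   17.3]
tile_center 0.69 [338.5, 69.6] [385.2  98.7  17.2]
ledge_edge 0.82 [301.7, 256.3] [523.6 -15.9 151.8]
rail_mid 0.72 [370.2, 227.8] [511.2  57.  186. ]
rail_mid 0.56 [590.2, 3.3] [447.4 363.7  40.4]
0.75 [182.3, 117.4, 64.3, 58.0] [394.98055104 -81.06496065  16.42707616]
0.74 [231.1, 150.1, 171.5, 189.7] [ 5.26081807e+02 -2.30475130e-01  1.49818121e+02]
0.71 [314.6, 39.9, 54.0, 56.7] [385.25968191 103.84564379  16.58123201]
0.69 [279.2, 203.8, 49.1, 52.8] [493.96557459  -1.31759699 162.6322934 ]
1996 [ 8.9543474e-01 -4.4519275e-01  4.9793103e+02  6.3089077e+01] -26.435673 [-42.72743711 -40.39627391  46.76275344  54.46209342] [184.19930001 186.05984317]
```

View pics/w1.png

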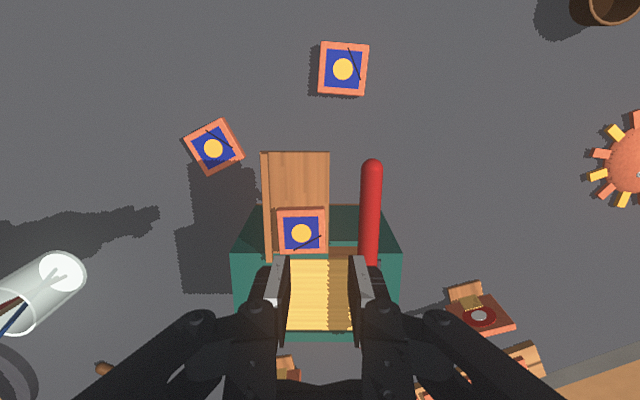

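The wrist picture shows the tile at (301,232) on the ledge and the rail's free end at (371,160), with nothing in the lane. The box frame comes out at about (531, -5), yaw -26.8°, with the tile at box x≈-35, y≈-14. Next I press the rail along its arc with one finger, with the other finger behind the tile.

```bash
cat >> h.py <<'E'
O=(531.,-5.); yaw=np.radians(-26.8); RV=rot(yaw)
def rail(th):
    a=np.radians(118.07)+th; return 62+34*np.cos(a),146+34*np.sin(a)+9
def tobox(p):
    d=R.from_euler("z",-yaw).as_matrix()[:2,:2]@(np.array(p[:2])-O); return np.array([*d,p[2]]).round(1)
E
python3 - <<'E'
from h import *
X=-82; L=23
goto(b2w(O,yaw,(X,25.3,185+L+25)),RV)
f0=np.array(state()["force"])
for th in (0,.3,.6,.85,1.0):
    y,z=rail(th); move_straight(b2w(O,yaw,(X,y-20.7,z+L)),v=60)
    s=state(); print(th,tobox(s["tcp_pos"]),(np.array(s["force"])-f0).round(2),s["finger_force"])
hit=move_straight(b2w(O,yaw,(X,7.3,158+L-13)),v=15,threshold=6)
s=state(); print(hit,tobox(s["tcp_pos"]),(np.array(s["force"])-f0).round(2),s["time_s"])
for c in("wrist","side"):
    im,d=grab_frame(c); 
    cv2.imwrite(f"pics/{c}2.png",im[...,::-1] if c=="wrist" else cv2.resize(im[130:260,260:430,::-1],None,fx=4,fy=4))
E
```

```text
0 [-81.7  25.2 208.3] [ 1.41 -0.72  1.46] 1.9205041229724884
0.3 [-81.8  17.  202.2] [ 0.82 -1.52  3.27] 2.391097918152809
0.6 [-81.9  11.2 194. ] [ 0.21 -0.83  3.31] 2.501586824655533
0.85 [-81.9   8.4 186.1] [-0.41 -2.09  3.39] 2.700575888156891
1.0 [-81.9   7.6 181.2] [ 0.41 -1.4   4.11] 2.8523144870996475
True [-81.8   7.5 175. ] [-0.99 -0.93  4.66] 7.0
```

View pics/wrist2.png

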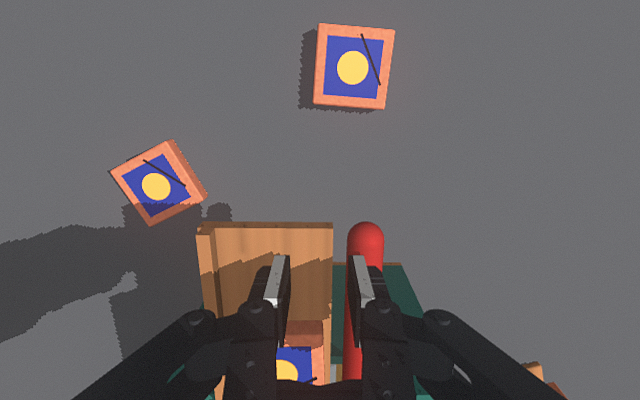

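View pics/side2.png

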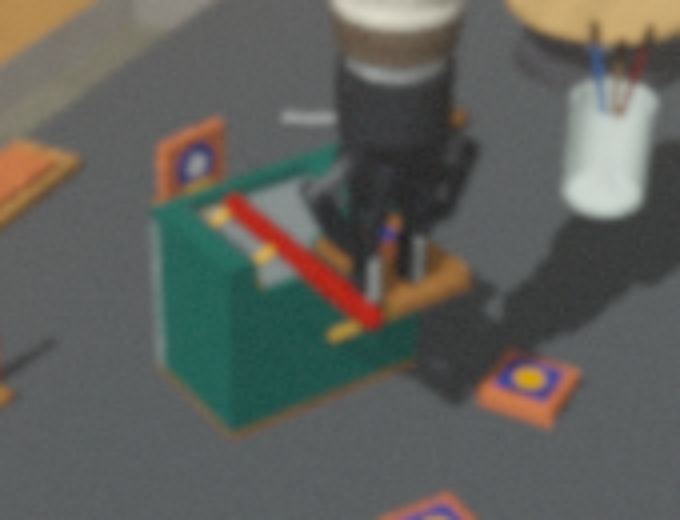

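The flap is held open: the wrist view shows one finger on the rail and the other on the ledge behind the tile, and the side view shows the plate swung down. I touched the ledge at TCP z 175, so I'll lift 2.5 mm and push.

Run:
```python
from h import *
move_straight(b2w(O,yaw,(-82,7.3,177.5)),v=30); dwell(.2)
f0=np.array(state()["force"]); print(f0.round(1))
for x in (-65,-50,-40,-33,-27,-20,-12):
    move_straight(b2w(O,yaw,(x,7.3,177.5)),v=50)
    s=state(); print(x,tobox(s["tcp_pos"]),np.round(s["force"],1),s["finger_force"])
dwell(.3); print(state()["time_s"])
for c in("wrist","side"):
    im,d=grab_frame(c); 
    cv2.imwrite(f"pics/{c}3.png",im[...,::-1] if c=="wrist" else cv2.resize(im[130:260,260:430,::-1],None,fx=4,fy=4))
```

```text
[-0.3 -2.2  6.4]
-65 [-65.3   7.5 178. ] [-2.2 -0.7  5.4] 2.9874513298273087
-50 [-50.3   7.5 178. ] [-2.3 -1.3  6.3] 2.9789498448371887
-40 [-40.3   7.5 178. ] [-1.6 -1.4  6.3] 2.9733791202306747
-33 [-33.3   7.5 178. ] [-2.  -0.2  4.6] 2.969447448849678
-27 [-27.3   7.5 178. ] [-2.3  0.2  6.2] 2.967223674058914
-20 [-20.2   7.5 178. ] [-2.1 -1.1  6. ] 2.9651572555303574
-12 [-12.3   7.5 178. ] [-1.8 -1.   5.9] 2.9650872945785522
10.3083
```

View pics/wrist3.png

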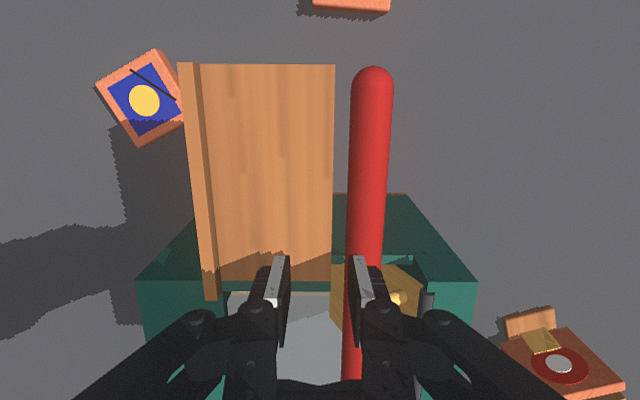

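View pics/side3.png

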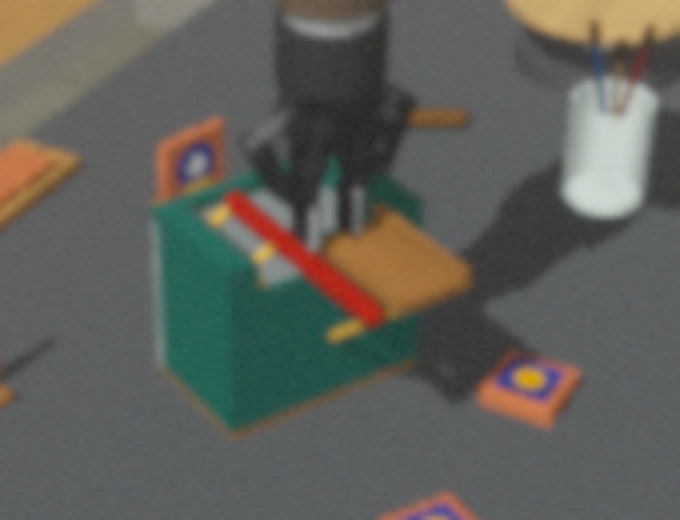

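The ledge is empty, so the tile has dropped. I'll slide on along the rail with the flap still held and look into the opening.

Run:
```python
from h import *
move_straight(b2w(O,yaw,(45,7.3,178.5)),v=50)
s=state(); T=Tcam("wrist",s); im,d=grab_frame("wrist"); P=cloud("wrist",d,T)
cv2.imwrite("pics/wrist4.png",im[...,::-1]); print(s["time_s"],np.round(s["force"],1),s["finger_force"])
for r in trace("wrist","tile_center"): print(r["score"],r["bbox"],tobox(np.nanmedian(P[r["mask"]],0)))
```

```text
11.7 [-2.9  0.3  5.8] 2.906014993786812
0.96 [77.7, 1.3, 97.0, 72.4] [ -77.2 -132.8   16.6]
0.77 [264.9, 178.4, 54.5, 41.6] [ 52.4 -17.7  18.5]
```

View pics/wrist4.png

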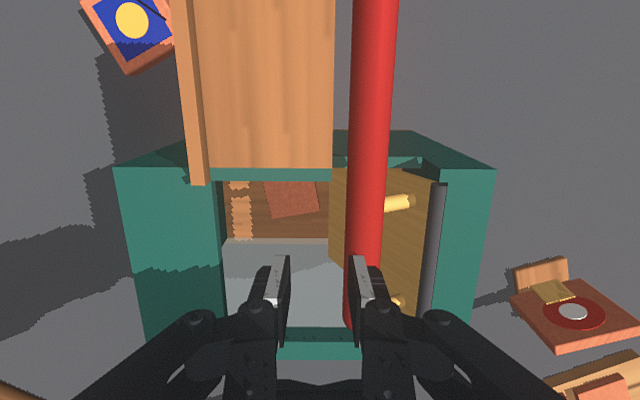

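The tile lies on the box floor at pixel (292,198), which is box (52,-18,18). Now I release the flap gently along its arc and retreat.

Run:
```python
from h import *
for th in (1.0,.7,.4,.15,0):
    y,z=rail(th); move_straight(b2w(O,yaw,(45,y-20.7,z+24)),v=60)
move_straight(b2w(O,yaw,(45,25,320)),v=150)
move_straight(b2w(O,yaw,(-60,10,330)),v=150); dwell(.5)
s=state(); T=Tcam("wrist",s); im,d=grab_frame("wrist"); P=cloud("wrist",d,T)
print(s["time_s"],np.round(s["force"],1))
for r in trace("wrist","flap"): print(r["score"],r["bbox"],tobox(np.nanmedian(P[r["mask"]],0)))
Q=P.reshape(-1,3); hsv=cv2.cvtColor(im,cv2.COLOR_RGB2HSV).reshape(-1,3)
red=((hsv[:,0]<6)|(hsv[:,0]>172))&(hsv[:,1]>150)&(Q[:,2]>130)&(Q[:,2]<210)
print(red.sum(),tobox(np.median(Q[red],0)),np.percentile(Q[red][:,2],90))
finish_job()
```

```text
15.475 [0.  0.1 0.3]
0.82 [272.1, 138.9, 105.6, 191.5] [ 16.7  13.  149. ]
2365 [-54.9  45.9 184.2] 185.67142948114798
the job is handed in; nothing more can be done
```

The cracked tile was pushed into the seconds box while the flap was held open. After I let go the flap shut, with the rail back at its shut height, and the job is handed in at about 15.5 s; no verdict came back, and I did not measure the bystanders again.

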